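# Clamp the comparator in its reading stand

## Task

With the fingertips, push the comparator block along the reading stand's lane until it is fully home against the stop, then flip the stand's toggle lever over past its centre so that it snaps down and its rubber foot clamps the comparator. Only push: do not pick up the comparator, and leave the two dropper bottles and the sample bottle standing where they are.

Things in the scene. Friction and masses are not known exactly. Their poses are not given: they have to be found in the camera images.
- stand: Reading stand fixed to the worktop: base plate 235 x 84 x 8 mm with an aluminium lane, stop and hinge. Origin on the worktop under the lane's centre line; x runs along the lane to the stop, y left, z up. Plate: x -125 to +110 mm, top z 8 mm (the comparator slides on it). Two hinge cheeks up to z 52 mm at x 60 to 88 mm, y within 17 mm. Behind, a spring bracket up to z 23 mm ends at x 105.
- stop_face (a point): Middle of the stop's front face at the end of the lane, at stand x 60 mm, y 0, z 16 mm; the stop is 48 mm wide and its top is at z 24 mm.
- comparator: Loose comparator block, pale with a row of pink fields, 96 mm long (its x), 32 wide (y), 18 high (22 at the small black button at one end). Origin at the centre of its underside. Starts on the plate in front of the lane, roughly along it. Home: its leading end touches the stop, its origin is at stand x 12 mm, its rear end at x -36 mm, in front of the mouth, free to push.
- lever_hinge (a point): Hinge axis of the toggle lever, parallel to stand y, at stand x 74 mm, y 0, z 48 mm.
- lever (a joint): Toggle lever angle, rad. 0 open: leans 0.43 back from upright, away from the comparator, its end at stand x about 117, z about 138 mm. Grows as it swings over toward the comparator (upright 0.43) to its stop at 2.0, level toward stand -x. An over-centre spring drives it to the nearer end: zero at 1.0, about 0.5 N m at both ends; damping 0.12 N m s. Clamping the comparator it rests near 1.95.
- lever_bar (a point): Middle of the black cross bar at the lever's end, 98 mm from the hinge; bar along stand y, 55 mm long, 15 thick. The steel arm is 13 mm wide, 8 thick. A rubber foot 18 mm across, 55 mm from the hinge, sticks out 24 mm on the arm's side toward the comparator (under it when closed). The other side, facing stand +x when upright, is bare: pull there.
- dropper_front: White dropper bottle, 27 mm across, 58 mm high, standing loose at the left (+y) of the stand, beside the middle of the stand; origin at the centre of its underside. Leave it alone.
- dropper_back: White dropper bottle, 27 mm across, 58 mm high, standing loose at the left (+y) of the stand, beside the hinge end of the stand; origin at the centre of its underside. Leave it alone.
- sample_bottle: White sample bottle with a screw cap, 60 mm across, 114 mm high, standing loose further left, beside the front end of the stand; origin at the centre of its underside. Leave it alone.
- lane_mouth (a point): Middle of the lane's open mouth on the plate's top: stand x -15 mm, y 0, z 8 mm. Flared walls, 46 mm apart inside here, close to 36 mm at x 12 mm; straight guide walls 36 mm apart go on to x 60 mm. Walls are 6 mm thick and 14 mm high above the plate. In front of the mouth the plate is open.

How it is judged:
By the outcome, as a careful person would: the job done as asked, in the order asked, and still so for the second after the job is handed in, with the robot touching nothing.
It also fails if it takes over 48 s, if anything falls off the work surface, if the arm or the gripper's body presses on something with over 40 N, if the wrist force passes 120 N, or if a joint passes its speed limit or range.

## Robot

A 6-joint arm with a two-finger parallel gripper is mounted at the origin on a cart in front of the work surface, level with it; the furniture and walls round the work are solid. World frame = base frame: x ahead of the robot, y to its left, z up, the work surface at z = 0. Lengths are in mm, angles in rad, forces in N, time in s.
With the tool pointing down it reaches from about 350 to 775 mm from the base axis. Payload 7.3 kg.
Tool frame: the origin (TCP) lies at the very end of the fingers, on their centre line; the grasp point (between the pads) lies behind it (bot.grip_point_offset is the z of the grasp point in the tool frame, in mm); z points along the fingers, y is the line along which they close (so a half turn about z gives the same grasp; the last joint's range is limited). The gripper opens to 92 mm and grips with 3 to 60 N. Pads are 19 mm wide; open, the fingers measure 130 mm over their backs; the gripper's body (75 mm by 190 mm) begins 47 mm behind the grasp point.
Start: joints at [1.034, 0.342, 1.524, -0, 1.275, -0.146], TCP at [199.975, 485.443, 226.741] pointing down, gripper open.
Joint ranges: [-2.53, 2.53], [-0.77, 2.02], [0.04, 2.7], [-1, 4.14], [0.28, 2.66], [-3.11, 3.11]. Speed limits (rad/s): [2.57, 2.57, 3.14, 3.14, 3.14, 3.14].

## Interface

Orientations are given as [roll, pitch, yaw] about the fixed x, y, z axes, in that order (R = Rz(yaw) Ry(pitch) Rx(roll)).
In Python, from plant import bot gives the robot as it stands. The module is installed in compiled form; this text tells all that it offers.
- The arm moves only by the shell command python3 -m crank 'ROWS'. ROWS is JSON, a list that holds one entry, the list of rows, each a list of 5 numbers: the opening, from 0 (shut) to 1 (fully open), then the shift along the tool's x, y, z in cm, then the turn about the tool's z in degrees. In form: [[[claw, x, y, z, turn], ...]]. A call has exactly 10 rows; each row is the pose to reach, as a shift and turn from the pose commanded when the call began, along the tool's axes at that moment; what a row does not reach only later rows make up. A row lasts 1/10 s, in which the tool goes at most 50 mm and 8.59 degrees, less where a joint would pass 70% of its speed; a pose out of reach is approached as far as the arm can. A call with a gripper value outside its range is refused whole. The fingers move at their own pace and stop on an object; the grip force is fixed at half the most. Time passes only in rows, so rows that repeat a pose let the fingers close, or fill a call up. It gives the time, the measured TCP pose, the force, the opening and the grip force at its end, in the units of the state.
- bot.get_obs(): the state, without advancing time (a new reading comes with each control period).
- bot.capture(name): name is "side" or "top"; returns (picture, depth): 400x640x3 uint8, red, green, blue; 400x640 float32, mm along the optical axis (not along the pixel's ray), 0 where there is no reading.
- bot.calibration(name): a dict with "vertical_fov" (degrees; the focal length in pixels is half the picture's height over the tangent of half this angle, whatever the lens; pixels are square), "cx", "cy" (the principal point, pixels), "D" ([k1, k2, p1, p2, k3] as OpenCV has them; the pictures are not rectified), "rvec" (rotation vector, rad) and "tvec" (3), from world to camera coordinates, as OpenCV has them. Camera axes: x right, y down, z forward; pixel columns grow to the right and rows downward; lengths in mm; the calibration is good to about 2 mm. A picture is of the moment at which its call begins. calibration takes no time and is no camera call.
- bot.close_job(): hands the job in; it is judged then, once.
The state is a dict: "time": time; "joint_positions": joint angles; "dq": joint speeds; "tau": joint torques, N m; "tool_pos": TCP position; "tcp_rot": TCP orientation; "contact_force": force on the tool from outside, world axes, zero at the start; "moment": the same for the moment, N m; "grip_width": finger opening in mm; "finger_force": force on a finger pad.
Only numpy, scipy, OpenCV 4.12 (cv2) and the standard library are available. Lean on these libraries where they do the work, as an engineer would, in place of code of your own. Each camera call takes 0.05 s, during which the arm holds its last target. There are 200 camera calls.

## Working session

There is one attempt and no reset: what is moved stays moved. The work goes in short steps, Python scripts to look and compute and a shell command to move; the robot and the scene stay as the last step left them, time stands still between calls to the robot, and variables do not carry over. Pictures are saved under pics/ and viewed, at most 10 in all, crops included, and the job is handed in when it is done.

```bash
mkdir -p pics; cat > h.py <<'E'
import numpy as np, cv2
from plant import bot
def K(n):
    c=bot.calibration(n); f=200/np.tan(np.radians(c["vertical_fov"])/2)
    return np.array([[f,0,c["cx"]],[0,f,c["cy"]],[0,0,1]]),np.array(c["D"],float),cv2.Rodrigues(np.array(c["rvec"],float))[0],np.array(c["tvec"],float).ravel()
def ray(n,u,v):
    k,d,R,t=K(n); p=cv2.undistortPoints(np.array([[[u,v]]],float),k,d)[0,0]
    return -R.T@t, R.T@np.array([p[0],p[1],1])
def onz(n,u,v,z):
    o,r=ray(n,u,v); return o+r*(z-o[2])/r[2]
def dep(n,u,v,D):
    o,r=ray(n,u,v); return o+r*D[int(v),int(u)]
def proj(n,P):
    k,d,R,t=K(n); return cv2.projectPoints(np.array(P,float).reshape(-1,1,3),cv2.Rodrigues(R)[0],t,k,d)[0][:,0]
def shot(n,tag):
    im,D=bot.capture(n); cv2.imwrite(f"pics/{tag}.png",im[:,:,::-1]); np.save(f"{tag}.npy",D); return im,D
E
python3 - <<'E'
from h import *
np.set_printoptions(suppress=True,precision=3)
for n in("side","top"):
    shot(n,n+"0"); k,d,R,t=K(n); print(n,k[0],d,-R.T@t,R[2])
print(bot.get_obs(),bot.grip_point_offset)
E
```

```text
side [425.973   0.    313.142] [0.038 0.    0.    0.    0.   ] [ 234.966 -598.529  685.337] [ 0.374  0.642 -0.67 ]
top [400.685   0.    319.317] [-0.094  0.     0.     0.     0.   ] [469.673 -39.102 974.245] [ 0.066  0.005 -0.998]
{'time': 0.1, 'joint_positions': array([ 1.034,  0.343,  1.525,  0.   ,  1.275, -0.146]), 'dq': array([-0.   , -0.001, -0.003, -0.002, -0.002, -0.   ]), 'tau': array([  0.002, -43.2  , -24.47 ,   0.072,   0.053,  -0.   ]), 'tool_pos': array([199.791, 485.125, 226.11 ]), 'tcp_rot': array([-3.14 , -0.   ,  2.751]), 'contact_force': array([-0.704, -0.117, -1.032]), 'moment': array([-0.063,  0.01 , -0.004]), 'finger_force': 0.0, 'grip_width': 91.478395147625} -18.8
```

View pics/side0.png

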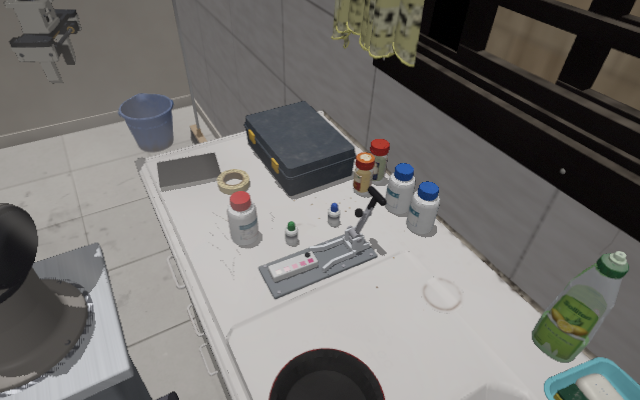

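View pics/top0.png

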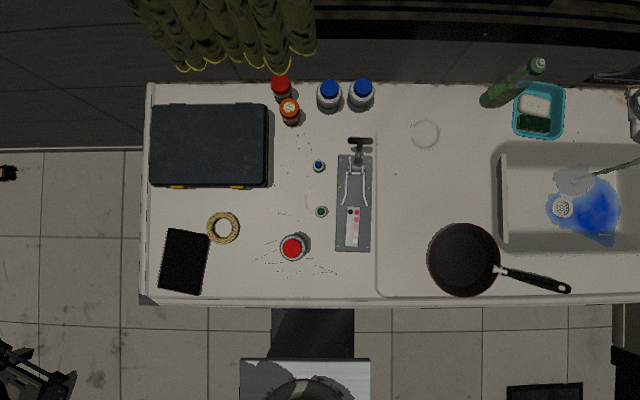

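The side view shows the stand around (320,262), with its lever at (375,195). In the top view the stand spans u 336–372, v 154–252, with the comparator at about (352,227) and the lever bar at (360,140). The droppers are at (318,166) and (321,211), and the sample bottle is at (292,247). Next I'll enlarge both views.

```bash
python3 - <<'E'
import cv2
a=cv2.imread("pics/top0.png")[130:260,300:400]; cv2.imwrite("pics/topc.png",cv2.resize(a,None,fx=4.6,fy=4.6,interpolation=cv2.INTER_CUBIC))
a=cv2.imread("pics/side0.png")[180:300,250:400]; cv2.imwrite("pics/sidec.png",cv2.resize(a,None,fx=5,fy=5,interpolation=cv2.INTER_CUBIC))
E
```

```text
(no output)
```

View pics/topc.png

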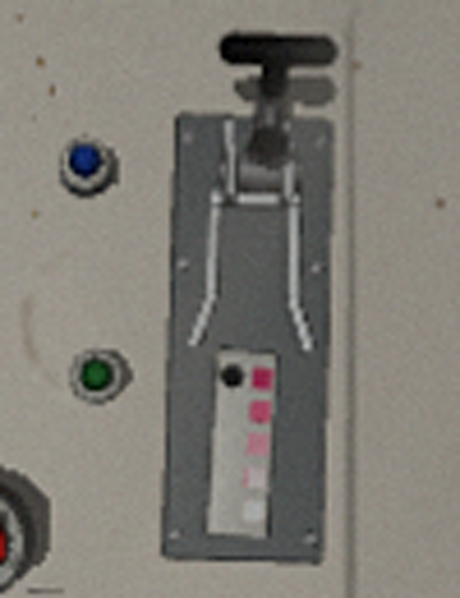

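View pics/sidec.png

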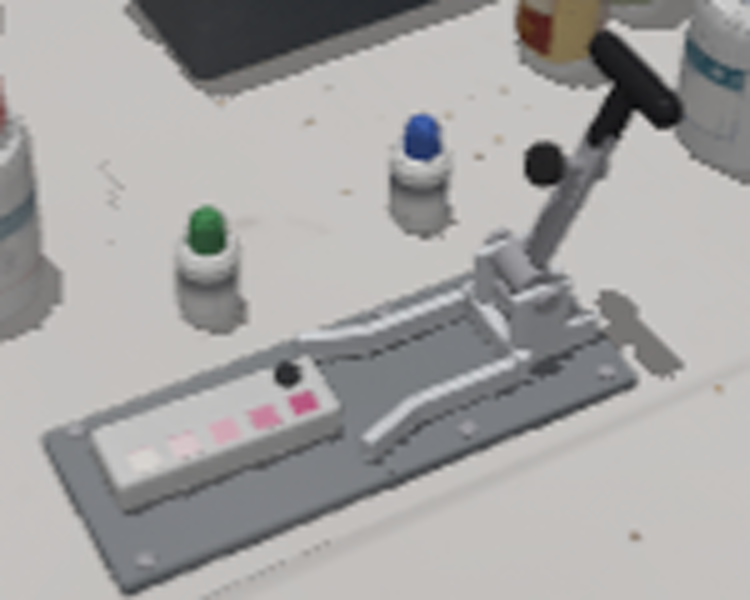

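Top crop: plate corners at (176,115), (331,122), (162,556) and (322,563); comparator top corners at (219,350), (276,354), (265,536) and (207,530). The lever bar is centred at (278,49). Side crop: plate corners at (45,437), (125,590) and (637,380); bar ends at (603,45) and (668,112).

```bash
python3 - <<'E'
from h import *
np.set_printoptions(suppress=True,precision=1)
T=lambda u,v:(300+u/4.6,130+v/4.6); S=lambda u,v:(250+u/5,180+v/5)
def tri(a,b):
    o1,r1=ray("top",*a);o2,r2=ray("side",*b)
    s=np.linalg.lstsq(np.c_[r1,-r2],o2-o1,rcond=None)[0]; p,q=o1+r1*s[0],o2+r2*s[1]; return (p+q)/2,np.linalg.norm(p-q)
PT=[(176,115),(331,122),(162,556),(322,563)]
P=[onz("top",*T(*p),8) for p in PT]; print("plate top",*P)
print("plate side",*[onz("side",*S(*p),8) for p in [(637,380),(45,437),(125,585)]])
for nm,a,b in [("TR",(331,122),(637,378)),("BL",(162,556),(45,437)),("BR",(322,563),(125,585)),
  ("barL",(222,48),(603,45)),("barR",(335,50),(668,112)),("dropB",(85,158),(422,122)),("dropF",(96,374),(207,213)),("button",(232,375),(287,370)),
  ("cmpFR",(276,354),(340,402)),("cmpRL",(207,530),(93,432)),("cmpRR",(265,536),(127,490)),("cmpFL",(219,350),(308,358)),("mouthR",(308,347),(368,440)),("mouthL",(193,343),(300,337))]:
    print(nm,*tri(T(*a),S(*b)))
x=np.array(P); ax=(x[0]+x[1]-x[2]-x[3]); yaw=np.arctan2(ax[1],ax[0]); c=x.mean(0)
print("yaw",yaw,np.degrees(yaw),"c",c,"len",np.linalg.norm(x[0]-x[2]),np.linalg.norm(x[1]-x[3]),"w",np.linalg.norm(x[0]-x[1]))
o=c[:2]+7.5*np.array([np.cos(yaw),np.sin(yaw)]);print("origin",o)
R=np.array([[np.cos(yaw),np.sin(yaw)],[-np.sin(yaw),np.cos(yaw)]])
C=np.array([onz("top",*T(*p),26)[:2] for p in [(219,350),(276,354),(265,536),(207,530)]]);print("comp in stand",(C-o)@R.T, ((C-o)@R.T).mean(0))
D0=np.load("top0.npy");Ds=np.load("side0.npy")
for n,D,q in [("top",D0,T(240,450)),("top",D0,T(240,260)),("top",D0,T(278,49)),("top",D0,(329,90)),("top",D0,(361,88)),("side",Ds,S(635,75))]: print(dep(n,*q,D))
E
```

```text
plate top [650.4 -79.9   8. ] [ 647.  -162.1    8. ] [417.8 -72.9   8. ] [ 414.4 -156.5    8. ]
plate side [ 645.3 -165.1    8. ] [417.7 -76.    8. ] [ 415.5 -155.2    8. ]
TR [ 647.6 -162.5    5.4] 0.054718894826344115
BL [418.1 -73.2   4.6] 1.0457570769772877
BR [ 414.7 -156.3    9.9] 0.4970793044756547
barL [659.1 -96.2 133.3] 1.390925289198589
barR [ 655.2 -146.8  140. ] 2.5097415702384116
dropB [619.1 -32.1  56.8] 0.042860349525491656
dropF [510.7 -38.1  57.6] 0.36075413070998874
button [ 511.3 -107.7   29.6] 0.6077354583359226
cmpFR [ 522.5 -130.6   27.4] 0.1045766128955677
cmpRL [431.5 -95.2  23.9] 1.201117918310118
cmpRR [ 429.9 -125.7   22.8] 1.9538787387473608
cmpFL [ 524.5 -101.4   23.3] 0.5237830615192401
mouthR [ 526.2 -147.7   20.3] 1.005398997294186
mouthL [528.2 -88.1  20.9] 0.5585216572158707
yaw -0.027221914196547053 -1.5597007937294054 c [ 532.4 -117.8    8. ] len 232.63933956708522 232.70922188545242 w 82.3595934891729
origin [ 539.9 -118. ]
comp in stand [[ -15.8   16.2]
 [ -16.9  -13.2]
 [-110.5  -10. ]
 [-108.3   19.8]] [-62.9   3.2]
[ 473.2 -112.1   26.9]
[ 573.  -113.5    9.9]
[ 655.7 -120.8  144.2]
[775.4 -55.  116. ]
[ 781.2 -125.8  114. ]
[ 655.  -123.5  140.5]
```

```bash
cat >> h.py <<'E'
YS=np.radians(-1.56); O=np.array([540,-118.])
def s2w(x,y,z): c,s=np.cos(YS),np.sin(YS); return np.array([O[0]+c*x-s*y,O[1]+s*x+c*y,z])
def tool(P,p0,yaw0):
    d=np.array(P)-p0; c,s=np.cos(yaw0),np.sin(yaw0); return np.round(np.array([c*d[0]+s*d[1],s*d[0]-c*d[1],-d[2]])/10,2)
E
python3 - <<'E'
from h import *
p0=np.array([199.975,485.443,226.741]);y0=2.751
for P in [(420,150,227),s2w(-155,4,120)]: print(P,tool(P,p0,y0))
print("turn",np.degrees(y0)-88.44, "sample",onz("top",292,247,114),onz("side",240,200,114))
E
```

```text
(420, 150, 227) [-3.312e+01 -2.264e+01 -3.000e-02]
[ 385.1663436  -109.78179781  120.        ] [-39.79 -47.99  10.67]
turn 69.18068944048946 sample [431.29464747  23.32866646 114.        ] [425.02377983  16.09304585 114.        ]
```

```bash
python3 -m crank '[[[0,-4,-2.5,0,7],[0,-8,-5,0,14],[0,-12,-8,0,21],[0,-16,-11,0,28],[0,-20,-14,0,35],[0,-24,-17,0,42],[0,-28,-20,0,49],[0,-33,-22.5,0,56],[0,-33,-24,0,63],[0,-33.5,-27,0,69.2]]]'
python3 - <<'E'
from h import *
o=bot.get_obs();print(o["tool_pos"],o["tcp_rot"])
E
```

```text
time: 1.1
tool_pos: [407.6, 107.0, 226.2]
tcp_rot: [-3.141, -0.0, 1.537]
contact_force: [-0.3, -0.6, 0.6]
grip_width: 16.0
finger_force: 0.0
[407.56896569 106.9906281  226.21139993] [-3.14097644e+00 -2.76199282e-04  1.53696085e+00]
```

```bash
python3 -m crank '[[[0,-4,-0.4,0,0],[0,-8.5,-0.8,0,0],[0,-13,-1.2,0,0],[0,-17.5,-1.6,1,0],[0,-21.8,-1.6,3,0],[0,-21.8,-1.6,7.5,0],[0,-21.8,-1.6,12,0],[0,-21.8,-1.6,16.5,0],[0,-21.8,-1.6,20,0],[0,-21.8,-1.6,20.5,0]]]'
python3 - <<'E'
from h import *
o=bot.get_obs();print(o["tool_pos"],o["tcp_rot"],o["grip_width"]); shot("side","side1")
a=cv2.imread("pics/side1.png")[180:320,200:400]; cv2.imwrite("pics/s1c.png",cv2.resize(a,None,fx=4,fy=4,interpolation=cv2.INTER_CUBIC))
E
```

```text
time: 2.1
tool_pos: [382.3, -108.1, 18.7]
tcp_rot: [-3.134, -0.003, 1.543]
contact_force: [-0.4, 1.3, -0.1]
grip_width: 0.2
finger_force: 0.0
[ 382.26186788 -108.1219421    18.68252997] [-3.13449782 -0.0034405   1.5426904 ] 0.2168264473480695
```

View pics/s1c.png

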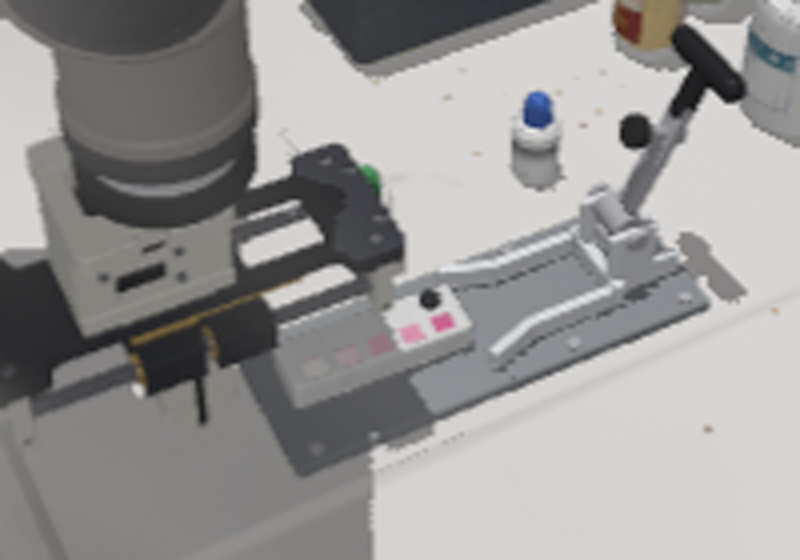

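The gripper is shut behind the comparator's rear end, with the fingertips near (203,400) in the crop. The lane ahead is clear, and the gripper's front end sits near (380,290), well short of the lever. I'll lower slightly and push.

```bash
python3 -m crank '[[[0,-0.3,0.2,0.6,0],[0,-0.3,1.2,0.6,0],[0,-0.3,2.0,0.6,0],[0,-0.3,2.8,0.6,0],[0,-0.3,3.6,0.6,0],[0,-0.3,4.4,0.6,0],[0,-0.35,5.2,0.6,0],[0,-0.4,6.0,0.6,0],[0,-0.4,6.8,0.6,0],[0,-0.4,7.6,0.6,0]]]'
python3 - <<'E'
from h import *
o=bot.get_obs();print(o["tool_pos"],o["contact_force"]); shot("top","top2");shot("side","side2")
a=cv2.imread("pics/top2.png")[130:260,300:400];b=cv2.imread("pics/side2.png")[190:290,260:380]
r=lambda a,h:cv2.resize(a,(int(a.shape[1]*h/a.shape[0]),h),interpolation=cv2.INTER_CUBIC)
cv2.imwrite("pics/c2.png",np.hstack([r(a,430),r(b,430)])[:,:800])
E
```

```text
time: 3.15
tool_pos: [461.0, -115.3, 16.4]
tcp_rot: [-3.141, 0.0, 1.543]
contact_force: [-4.7, -0.2, 8.6]
grip_width: 0.6
finger_force: 4.4
[ 460.95852193 -115.29206574   16.38395149] [-4.71354886 -0.1896787   8.57606894]
```

View pics/c2.png

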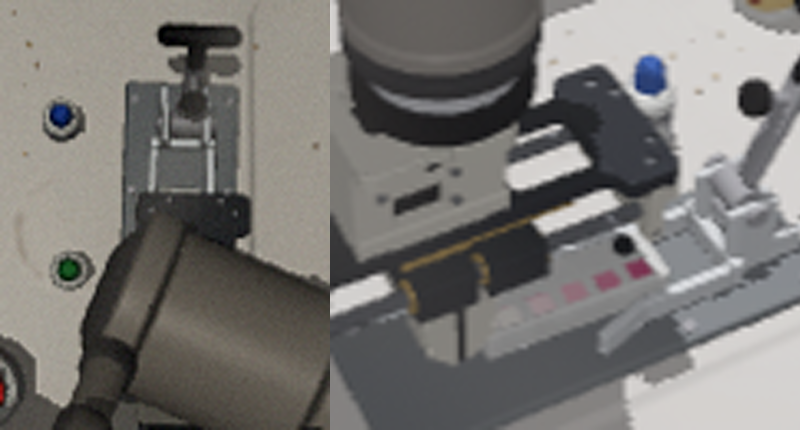

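The comparator's front end is now in the lane, at about (640,250) in the right panel. The fingers are behind its rear end, at about (460,340). A pin under the gripper's front end, near (655,215), needs a height check, since the upward force reads 8.6 N.

```bash
python3 - <<'E'
from h import *
np.set_printoptions(suppress=True,precision=1)
o=bot.get_obs();print(o["tool_pos"],o["contact_force"],o["moment"])
D=np.load("side2.npy"); f=4.3
def st(P): c,s=np.cos(YS),np.sin(YS); d=P[:2]-O; return np.array([c*d[0]+s*d[1],-s*d[0]+c*d[1],P[2]])
for q in [(655,180),(655,200),(655,210),(650,220),(650,228),(650,236),(440,345),(440,352),(560,320),(600,305),(640,265),(645,258),(655,250),(668,250)]:
    u,v=260+(q[0]-330)/3.583*1.0,190+q[1]/4.3
    u=260+(q[0]-330)/4.3
    print(q,st(dep("side",u,v,D)))
E
```

```text
[ 462.2 -115.6   16.4] [-0.5 -0.1  2.5] [-0.1  0.2  0. ]
(655, 180) [  2.7 -38.2 123.7]
(655, 200) [  3.8 -37.9 110.5]
(655, 210) [  3.2 -39.4 106. ]
(650, 220) [  2.9 -36.5  96.9]
(650, 228) [  2.6 -37.4  92.9]
(650, 236) [  1.9 -39.   89.6]
(440, 345) [-86.9 -10.7  33.5]
(440, 352) [-88.5 -14.   33.1]
(560, 320) [-27.4 -13.5  21.2]
(600, 305) [ -7.  -14.7  22.1]
(640, 265) [20.5 -3.8 24.7]
(645, 258) [24.  -2.3 26.5]
(655, 250) [30.6 -0.3 26.7]
(668, 250) [44.4  9.1 10.2]
```

```bash
python3 -m crank '[[[0,0,0.5,0,0],[0,0,1.0,0,0],[0,0,1.4,0,0],[0,-0.1,1.7,0,0],[0,-0.1,1.9,0,0],[0,-0.1,2.1,0,0],[0,-0.1,2.2,0,0],[0,-0.1,2.3,0,0],[0,-0.1,2.4,0,0],[0,-0.1,2.4,0,0]]]'
python3 - <<'E'
from h import *
o=bot.get_obs();print(o["tool_pos"],o["contact_force"],o["moment"])
E
```

```text
time: 4.25
tool_pos: [484.8, -117.0, 16.1]
tcp_rot: [-3.141, 0.0, 1.543]
contact_force: [-3.8, -0.1, 5.8]
grip_width: 0.4
finger_force: 3.2
[ 484.81804463 -117.01101273   16.14452035] [-3.79570317 -0.08171735  5.8301959 ] [-0.15459935  0.46831829 -0.01564026]
```

Not clearly on the stop yet, so I'll creep forward until the force rises.

```bash
python3 -m crank '[[[0,0,0.1,0,0],[0,0,0.15,0,0],[0,0,0.2,0,0],[0,0,0.25,0,0],[0,0,0.3,0,0],[0,0,0.35,0,0],[0,0,0.4,0,0],[0,0,0.45,0,0],[0,0,0.5,0,0],[0,0,0.5,0,0]]]'
```

```text
time: 5.25
tool_pos: [489.5, -117.1, 16.1]
tcp_rot: [-3.141, -0.0, 1.543]
contact_force: [-3.7, -0.2, 6.8]
grip_width: 0.3
finger_force: 3.7
```

```bash
python3 -m crank '[[[0,0,0.1,0,0],[0,0,0.15,0,0],[0,0,0.2,0,0],[0,0,0.25,0,0],[0,0,0.3,0,0],[0,0,0.35,0,0],[0,0,0.4,0,0],[0,0,0.45,0,0],[0,0,0.5,0,0],[0,0,0.5,0,0]]]'
python3 - <<'E'
from h import *
shot("side","side3");b=cv2.imread("pics/side3.png")[200:290,280:380]
cv2.imwrite("pics/c3.png",cv2.resize(b,None,fx=6,fy=6,interpolation=cv2.INTER_CUBIC))
E
```

```text
time: 6.25
tool_pos: [490.0, -116.9, 16.0]
tcp_rot: [-3.131, -0.001, 1.544]
contact_force: [-19.2, -3.5, 19.0]
grip_width: 0.5
finger_force: 13.3
```

View pics/c3.png

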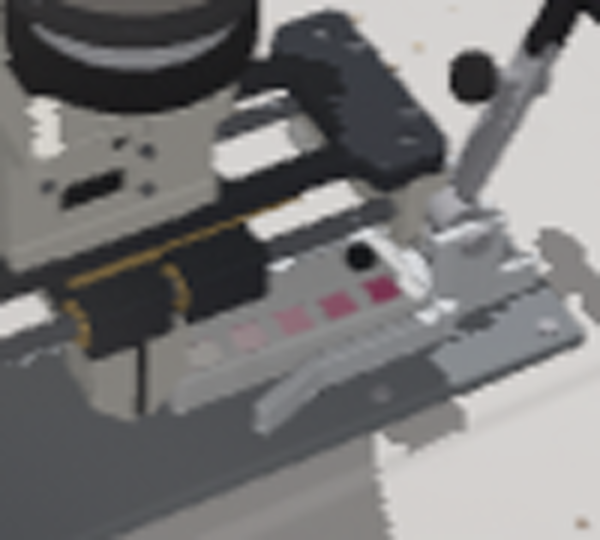

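The comparator is home: the force rose to 19 N with the TCP stalled at 490, and its front end meets the stop near (425,270) in the crop. Next I'll back off, rise, and move behind the lever with a quarter turn.

```bash
python3 -m crank '[[[0,0,-1,0,0],[0,0,-3,0,0],[0,0,-4,-0.5,0],[0,0,-4,-4,0],[0,0,-4,-8,0],[0,0,-4,-12,0],[0,0,-4,-16,0],[0,0,-4,-18.5,0],[0,0,-4,-18.5,0],[0,0,-4,-18.5,-5]]]'
python3 -m crank '[[[0,-0.2,2.2,0,-8.5],[0,-0.4,4.5,0,-17],[0,-0.6,7,0,-25.5],[0,-0.8,9.5,0,-34],[0,-1.0,12,0,-42.5],[0,-1.2,14.5,0,-51],[0,-1.4,17,0,-59.5],[0,-1.6,19,0,-68],[0,-1.8,21,0,-76.5],[0,-2.0,22.8,0,-85]]]'
python3 - <<'E'
from h import *
np.set_printoptions(suppress=True,precision=3)
def st(P): c,s=np.cos(YS),np.sin(YS); d=P[:2]-O; return np.array([c*d[0]+s*d[1],-s*d[0]+c*d[1],P[2]])
o=bot.get_obs();print(st(o["tool_pos"]),np.degrees(o["tcp_rot"]),o["joint_positions"]); 
shot("side","side4");b=cv2.imread("pics/side4.png")[120:290,250:450]
cv2.imwrite("pics/c4.png",cv2.resize(b,None,fx=3.5,fy=3.5,interpolation=cv2.INTER_CUBIC))
E
```

```text
time: 7.3
tool_pos: [455.0, -116.2, 201.3]
tcp_rot: [3.14, 0.001, 1.631]
contact_force: [-0.3, -0.6, -0.6]
grip_width: 0.8
finger_force: 0.0
time: 8.3
tool_pos: [684.0, -122.3, 199.0]
tcp_rot: [3.141, -0.002, 3.12]
contact_force: [0.6, -0.2, -0.3]
grip_width: 0.3
finger_force: 0.0
[144.112  -0.392 198.972] [179.955  -0.114 178.768] [-0.287  0.688  1.017  0.     1.439 -1.837]
```

View pics/c4.png

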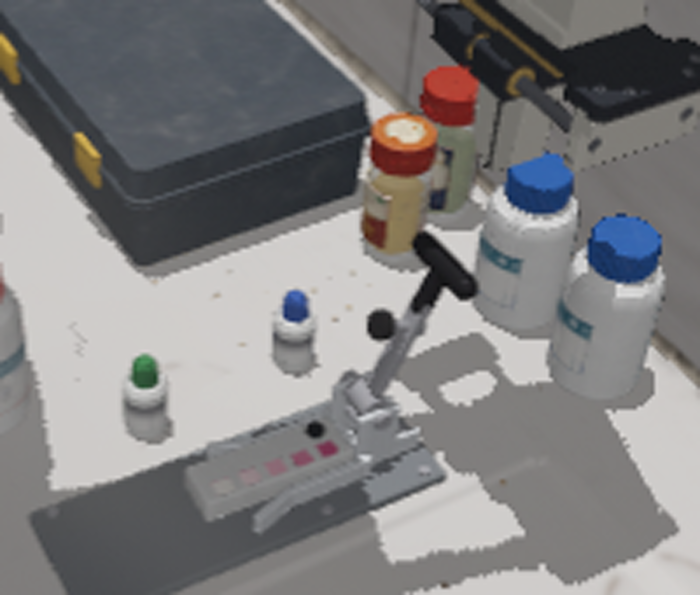

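The comparator is still home and the lever is open, with its bar around (445,265) in the crop. The gripper is high behind it, clear of the bottles. I'll descend behind the bar and start pulling.

```bash
python3 -m crank '[[[0,0,0,3.5,0],[0,0,0,7,0],[0,0,0,7.5,0],[0,0.6,0,7.5,0],[0,1.2,0,7.4,0],[0,2.0,0,7.3,0],[0,2.7,0,7.2,0],[0,3.4,0,7.1,0],[0,4.1,0,6.9,0],[0,4.8,0,6.8,0]]]'
```

```text
time: 9.35
tool_pos: [638.5, -121.9, 137.7]
tcp_rot: [-3.139, 0.012, 3.113]
contact_force: [6.0, -0.0, 5.3]
grip_width: 0.5
finger_force: 3.0
```

```bash
python3 -m crank '[[[0,0.4,0,0.2,0],[0,1.1,0,0.2,0],[0,1.9,0,0.2,0],[0,2.6,0,0.3,0],[0,3.4,0,0.4,0],[0,4.2,0,0.5,0],[0,5.0,0,0.8,0],[0,5.8,0,1.1,0],[0,6.7,0,1.5,0],[0,7.6,0,2.1,0]]]'
python3 - <<'E'
from h import *
shot("side","side5");b=cv2.imread("pics/side5.png")[150:290,250:410]
cv2.imwrite("pics/c5.png",cv2.resize(b,None,fx=4,fy=4,interpolation=cv2.INTER_CUBIC))
E
```

```text
time: 10.35
tool_pos: [557.6, -118.9, 110.6]
tcp_rot: [3.141, -0.003, 3.114]
contact_force: [-0.3, -0.9, -0.3]
grip_width: 0.7
finger_force: 0.0
```

View pics/c5.png

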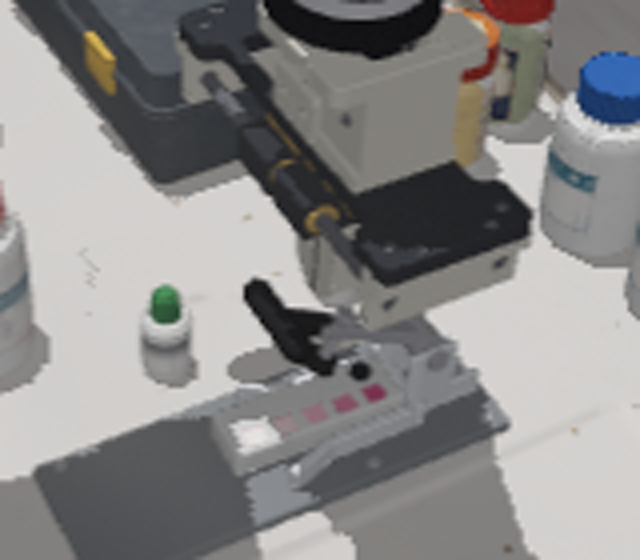

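The lever is past centre and dropping ahead of the fingers, with its bar at about (290,325). I'll lift clear and let it snap down.

```bash
python3 -m crank '[[[0,0,0,-3,0],[0,0,0,-7,0],[0,0,0,-11,0],[0,-3,0,-14,0],[0,-7,0,-16,0],[0,-10,0,-16,0],[0,-13,0,-16,0],[0,-14,0,-16,0],[0,-14,0,-16,0],[0,-14,0,-16,0]]]'
python3 - <<'E'
from h import *
np.set_printoptions(suppress=True,precision=1)
shot("side","side6");_,D=shot("top","top6")
b=cv2.imread("pics/side6.png")[190:300,250:390];a=cv2.imread("pics/top6.png")[140:260,300:400]
r=lambda a,h:cv2.resize(a,(int(a.shape[1]*h/a.shape[0]),h),interpolation=cv2.INTER_CUBIC)
cv2.imwrite("pics/c6.png",np.hstack([r(b,380),r(a,380)])[:,:800])
E
```

```text
time: 11.4
tool_pos: [698.7, -123.0, 270.6]
tcp_rot: [3.141, -0.003, 3.114]
contact_force: [0.1, -0.0, -0.6]
grip_width: 0.5
finger_force: 0.0
```

View pics/c6.png

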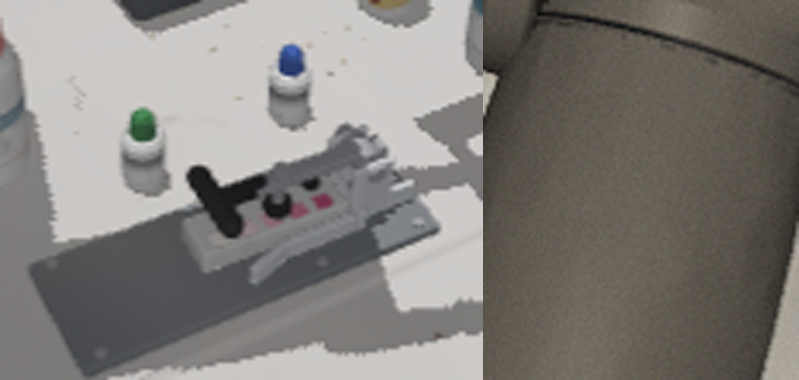

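The lever is down with its foot on the comparator: bar at (215,200), foot at (277,205). The droppers are undisturbed. I'll do one numeric check before handing in.

```bash
python3 - <<'E'
from h import *
np.set_printoptions(suppress=True,precision=1)
def st(P): c,s=np.cos(YS),np.sin(YS); d=P[:2]-O; return np.array([c*d[0]+s*d[1],-s*d[0]+c*d[1],P[2]])
_,D=bot.capture("side"); k=380/110
for q in [(215,200),(205,180),(277,200)]: print("bar/foot",st(dep("side",250+q[0]/k,190+q[1]/k,D)))
for q in [(184,228),(206,255)]: print("cmp rear",st(onz("side",250+q[0]/k,190+q[1]/k,26)))
for q in [(142,112),(291,48)]: print("drop",onz("side",250+q[0]/k,190+q[1]/k,57))
E
```

```text
bar/foot [-25.8  -3.6  59.6]
bar/foot [-25.5   9.4  63.3]
bar/foot [14.8 -4.7 40. ]
cmp rear [-37.7  11.4  26. ]
cmp rear [-35.5 -12.2  26. ]
drop [510.8 -36.9  57. ]
drop [619.5 -30.7  57. ]
```

Everything matches: comparator rear at x ≈ -36, bar at x ≈ -25 and z ≈ 60 (lever about 1.95), droppers where they started.

```bash
python3 -c "
from plant import bot
print(bot.close_job())"
```

```text
the job is handed in; nothing more can be done
None
```

The comparator was pushed fully home against the stop and the toggle lever snapped down to clamp it; the droppers measured unmoved and the sample bottle was not touched or re-measured; the job was handed in at about 11.5 s, and no verdict came back.

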